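Refit the gas knob on a table cooker and hold it pressed in

ROBOT

A 6-joint arm with a two-finger parallel gripper is mounted at the origin on the work surface; the furniture and walls round the work are solid. World frame = base frame: x ahead of the robot, y to its left, z up, the work surface at z = 0. Lengths are in m, angles in rad, forces in N, time in s.
With the tool pointing down it reaches from about 0.275 to 0.85 m from the base axis. Payload 5.2 kg.
Tool frame: the origin (TCP) lies midway between the tips of the shut fingers; the grasp point (between the pads) lies 19 mm behind it; z points along the fingers, y is the line along which they close (so a half turn about z gives the same grasp; the last joint's range is limited). The gripper opens to 85 mm and grips with 20 to 120 N. Pads are 22 mm wide; open, the fingers measure 114 mm over their backs; the gripper's body (76 mm by 85 mm) begins 54 mm behind the grasp point. The pads swing forward as they close: fully open they stand 13 mm farther back than shut.
Start: joints at [-1.437, 0.259, 1.535, -0, 1.348, -0.203], TCP at [0.182, -0.519, 0.231] pointing down, gripper open.
Joint ranges: [-3.14, 3.14], [-0.91, 2.08], [0.19, 2.58], [-1.22, 4.36], [0.22, 2.71], [-3.12, 3.12]. Speed limits (rad/s): [2.57, 2.57, 3.14, 3.14, 3.14, 3.14].

INTERFACE

Orientations are given as [roll, pitch, yaw] about the fixed x, y, z axes, in that order (R = Rz(yaw) Ry(pitch) Rx(roll)).
In Python, from plant import ctrl, fingers, inverse_kinematics, status, eyes, job gives the robot as it stands. Calls block until the motion is done:
- ctrl.move_to(position, orientation): joint-space move of the TCP to a pose.
- ctrl.move_straight(position, ori=None, feed=0.15, f_stop=None): straight line of the TCP; ori=None keeps the orientation; feed is the mean speed in m/s. With f_stop (N) it stops when the force on the tool has changed by that much, and returns True; else False.
- ctrl.set_joints(angles): joint-space move.
- fingers.grip(opening, grasp_force=None): opening from 0.0 (shut) to 1.0 (fully open); grasp_force is the grip in N (None keeps the last); returns when the fingers have stopped.
- ctrl.pause(seconds).
- inverse_kinematics(position, orientation): joint angles nearest the present ones, or None.
- status.read_state(): the state.
- eyes.capture(name): name is "scene" or "top"; returns (picture, depth): 480x640x3 uint8, blue, green, red; 480x640 float32, m along the optical axis (not along the pixel's ray), 0 where there is no reading.
- eyes.get_calibration(name): a dict with "fx", "fy", "cx", "cy" (pixels), "k1" (the pictures are not rectified: a ray, as slopes to the right and down, at radius r is drawn at 1 + k1 r^2 times it, then the intrinsics apply), "world_from_camera" (4x4, takes a point from camera to world coordinates). Camera axes: x right, y down, z forward; pixel columns grow to the right and rows downward; lengths in m; the calibration is good to about 2 mm. A picture is of the moment at which its call begins. get_calibration takes no time and is no camera call.
A pose or a line that the arm cannot do raises ctrl.MotionError and nothing moves.
- job.sign_off(): hands the job in, once; it reports no verdict.
The state is a dict: "clock": time; "q": joint angles; "qd": joint speeds; "tau": joint torques, N m; "position": TCP position; "ee_rot": TCP orientation; "force": force on the tool from outside, world axes, zero at the start; "moment": the same for the moment, N m; "gripper_width": opening from 0.0 (shut) to 1.0 (fully open).
Only numpy, scipy, OpenCV 4.12 (cv2) and the standard library are available. Lean on these libraries where they do the work, as an engineer would, in place of code of your own. Each camera call takes 0.05 s, during which the arm holds its last target. There are 200 camera calls.

TASK

Get the portable gas cooker ready to light at the table: first press the red cartridge lever on its front down to its bottom stop, where it stays by itself. Then pick up the control knob that has come off, turn it so that its white pointer faces the white off tick at the rear of the dial plate (the flat in its bore then matches the flat on the brass valve stem), and push it fully home on the stem and on down against the valve's spring to the stop, as one does to let the gas through. Finish with the gripper still holding the knob pressed in, and leave the tumbler, the salt shaker and the soda can where they stand.

Things in the scene. Friction and masses are not known exactly. Their poses are not given: they have to be found in the camera images.
- cooker: Portable gas table cooker, fixed; silver shell 280 deep (x) x 330 wide (y) x 62 mm high. Origin under its centre (stands 1.5 mm above z = 0), x front to rear, y to its left, z up. Burner with black pan support on the left (top z 99 mm), humped cartridge cover rear right (top z 97), flat control deck (z 62) front right with a round black dial plate about the valve stem (axis at x -94, y -108 mm)
- lever_pad (a point): Centre of the top face of the red lever's pad (36 mm deep, 40 wide, 7 thick), 20 mm in front of the shell; press it from above. Up: about 61 mm above z = 0, tilted 0.2 rad, outer edge up; at the bottom stop 27 mm lower, tilted 0.2 rad the other way. Hinge along the cooker's y, 67 mm behind the pad's centre, 44 mm above z = 0
- cartridge_lever (a joint): Turn of the red lever in rad: 0 up, 0.40 at its bottom stop. Over-centre spring: it pushes up (about 6 N at the pad at first) as far as 0.22 rad; beyond that it pulls the lever down to the stop and keeps it there
- stem_tip (a point): Centre of the top end of the brass valve stem, on its axis; axes as the cooker's (z up). The stem stands 24 mm above the control deck (top at z = 87 mm) and does not turn. D section: diameter 14 mm with one flat 1.5 mm from the axis on the +x side, facing the white off tick at the rear of the dial plate; round side of the tip chamfered 0.6 mm
- valve_stem (a joint): How far the stem is pressed down, in m: 0 out, 0.006 at its stop. Spring: about 3 N to start, 9 N at the stop
- knob: Loose black knob standing on the table, bore down; origin at the centre of its underside, z up; about 80 g. Round skirt 45 mm across, 18 mm high; on it a bar grip 43 mm long (x), 12 thick (y), 18 to 42 mm above the underside. White pointer line from the middle of the bar's top to its +x end. Seated on the stem, the underside is 8 mm above the deck; pressed to the stop, 2 mm
- knob_bore (a point): Centre of the blind end of the knob's bore, on its axis, 16 mm above the underside; axes as the knob's. Bore open below, D-shaped: 15.2 mm across with one flat 2.2 mm from the axis on the +x (pointer) side, round side of the mouth chamfered 1.5 mm. Slides freely on the stem when the flats match within about 0.1 rad
- knob_pointer (a point): Top of the +x end of the knob's bar, where the white pointer line ends: 21.5 mm from the knob's axis, 42 mm above its underside; axes as the knob's
- tumbler: Clear glass tumbler standing to the left in front of the cooker, 84 mm across, 85 mm high; origin under its centre. Leave alone
- salt_shaker: Salt shaker with metal cap, 44 mm across, 90 mm high, standing right of the cooker; origin under its centre. Leave alone
- soda_can: Orange soda can, 53 mm across, 134 mm high, standing farther right; origin under its centre. Leave alone
There are look-alikes about, which are no part of the job. Leave any green look-alike of the knob alone.

How it is judged:
By the outcome, as a careful person would: the job done as asked, in the order asked, and still so for the second after the job is handed in, while the arm keeps its last pose, push and grip.
It also fails if it takes over 58 s, if anything falls off the work surface, if the arm or the gripper's body presses on something with over 40 N, if the wrist force passes 120 N, or if a joint passes its speed limit or range.

## Working session

There is one attempt and no reset: what is moved stays moved. The work goes in short steps, each a Python script; the robot and the scene stay as the last script left them, time stands still between calls to the robot, and variables do not carry over. Pictures are saved under pics/ and viewed, on a budget of 10 in all, crops included, one or two more only if the job needs it, and the job is handed in when it is done.

```bash
ls; mkdir -p pics; python3 - <<'E'
from plant import eyes,status
import cv2,numpy as np
for n in("scene","top"):
    p,d=eyes.capture(n);cv2.imwrite(f"pics/{n}0.png",p);np.save(f"pics/{n}0.npy",d)
    c=eyes.get_calibration(n);print(n,{k:(np.round(v,3).tolist()) for k,v in c.items()})
print(status.read_state()["clock"])
E
```

```text
pics
scene {'fx': 578.125, 'fy': 578.125, 'cx': 324.929, 'cy': 242.216, 'k1': -0.109, 'world_from_camera': [[0.887, -0.18, 0.425, -0.096], [-0.462, -0.356, 0.812, -1.263], [0.005, -0.917, -0.399, 0.676], [0.0, 0.0, 0.0, 1.0]]}
top {'fx': 514.761, 'fy': 514.761, 'cx': 324.788, 'cy': 236.363, 'k1': -0.026, 'world_from_camera': [[-0.041, -0.978, 0.204, 0.232], [-0.999, 0.04, -0.009, -0.057], [0.001, -0.204, -0.979, 1.475], [0.0, 0.0, 0.0, 1.0]]}
0.1
```

View pics/scene0.png

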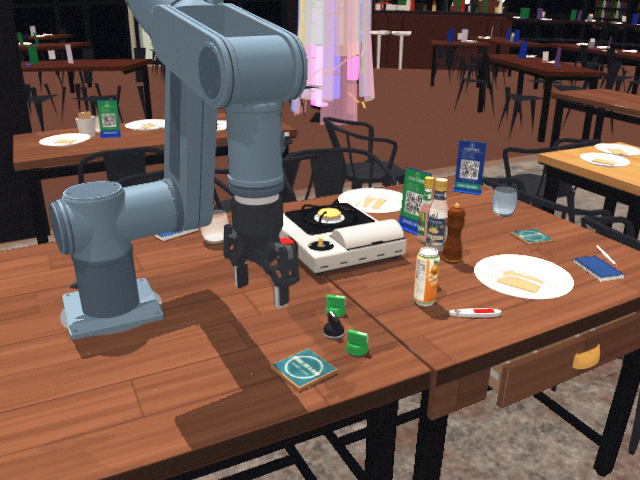

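View pics/top0.png

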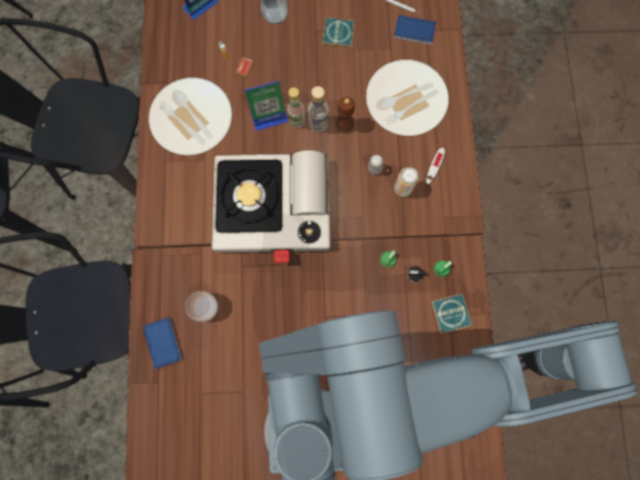

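The scene view shows the black knob at (333,325) and green look-alikes at (336,305) and (358,343). In the top view the knob is at (416,273) and the greens at (389,259) and (444,268). Other dark round things are the dial plate with stem at top (309,231) and the burner at (249,193). My choice is the black knob at top (416,273). The red lever pad is at top (282,257).

```bash
cat > h.py <<'E'
import numpy as np,cv2
from plant import ctrl,fingers,inverse_kinematics,status,eyes,job
def ray(n,uv):
    c=eyes.get_calibration(n);K=np.array([[c["fx"],0,c["cx"]],[0,c["fy"],c["cy"]],[0,0,1]])
    p=cv2.undistortPoints(np.array(uv,float).reshape(-1,1,2),K,np.array([c["k1"],0,0,0]))[:,0]
    T=np.array(c["world_from_camera"]);return T[:3,3],np.c_[p,np.ones(len(p))]@T[:3,:3].T
def onplane(n,uv,z):
    o,d=ray(n,uv);return o+d*((z-o[2])/d[:,2])[:,None]
def pix(n,P):
    c=eyes.get_calibration(n);K=np.array([[c["fx"],0,c["cx"]],[0,c["fy"],c["cy"]],[0,0,1]])
    M=np.linalg.inv(np.array(c["world_from_camera"]))
    return cv2.projectPoints(np.array(P,float).reshape(-1,1,3),cv2.Rodrigues(M[:3,:3])[0],M[:3,3],K,np.array([c["k1"],0,0,0]))[0][:,0]
def cents(mask,amin=4):
    n,l,s,c=cv2.connectedComponentsWithStats(mask.astype(np.uint8))
    return [(s[i,4],s[i,:4].tolist(),c[i].round(2).tolist()) for i in range(1,n) if s[i,4]>=amin]
E
python3 - <<'E'
from h import *
t=cv2.imread("pics/top0.png");s=cv2.imread("pics/scene0.png")
def crop(im,x,y,w,h,f):return cv2.resize(im[y:y+h,x:x+w],None,fx=f,fy=f,interpolation=cv2.INTER_CUBIC)
a=crop(t,376,240,80,50,5);b=crop(s,310,285,80,80*5//8,5)
c=crop(t,250,205,100,75,4)
d=crop(s,265,215,100,75,4)
cv2.imwrite("pics/m1.png",np.vstack([np.hstack([a,b]),np.hstack([c,d])]))
print(onplane("top",[(416,273),(389,259),(444,268),(451,313)],0.02).round(3))
print(onplane("top",[(309,231)],0.087).round(3),onplane("top",[(282,257)],0.061).round(3))
for n,im in(("top",t),("scene",s)):
    hsv=cv2.cvtColor(im,cv2.COLOR_BGR2HSV);m=((hsv[...,0]<6)|(hsv[...,0]>174))&(hsv[...,1]>190)&(hsv[...,2]>120)
    print(n,"red",cents(m,15))
E
```

```text
[[ 0.418 -0.326  0.02 ]
 [ 0.461 -0.252  0.02 ]
 [ 0.429 -0.407  0.02 ]
 [ 0.301 -0.416  0.02 ]]
[[ 0.538 -0.027  0.087]] [[0.473 0.051 0.061]]
top red []
scene red [(np.int32(24), [411, 0, 3, 10], [412.21, 5.17]), (np.int32(25), [461, 1, 4, 10], [462.36, 5.4]), (np.int32(57), [280, 239, 14, 5], [286.4, 240.79]), (np.int32(55), [475, 309, 19, 4], [483.58, 310.73])]
```

View pics/m1.png

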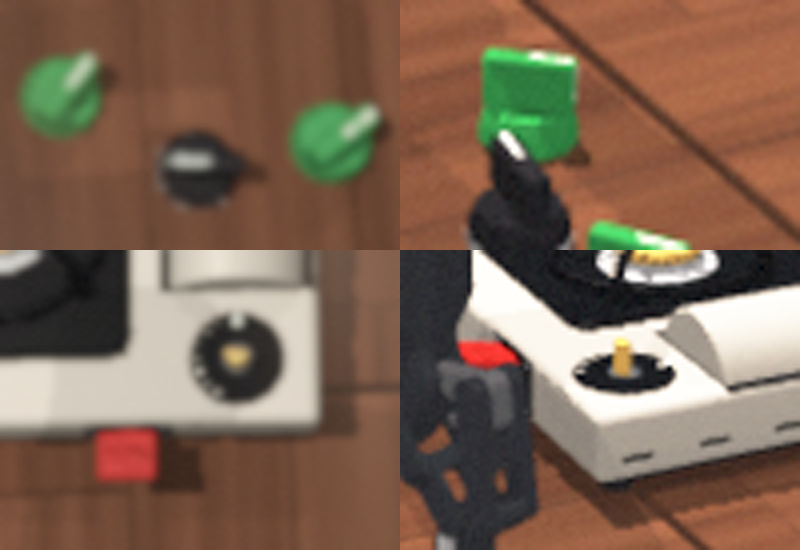

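The crop confirms the choice. The black knob's pointer faces about world +y, and the brass stem, the rear tick and the lever pad are visible. Next I'll measure.

```bash
python3 - <<'E'
from h import *
t=cv2.imread("pics/top0.png");s=cv2.imread("pics/scene0.png")
th=cv2.cvtColor(t,cv2.COLOR_BGR2HSV);sh=cv2.cvtColor(s,cv2.COLOR_BGR2HSV)
def sub(m,x0,y0,x1,y1):
    o=np.zeros(m.shape,bool);o[y0:y1,x0:x1]=m[y0:y1,x0:x1];return o
# lever
red=((th[...,0]<8)|(th[...,0]>172))&(th[...,1]>150)&(th[...,2]>90)
L=cents(sub(red,260,240,300,275),15);print("lever",L,onplane("top",[L[0][2]],.061).round(4))
# stem
bt=sub((th[...,0]>12)&(th[...,0]<32)&(th[...,1]>70)&(th[...,2]>110),298,220,320,243)
bs=sub((sh[...,0]>12)&(sh[...,0]<32)&(sh[...,1]>100)&(sh[...,2]>110),305,230,340,250)
B=cents(bt,3);print("stem top",B,onplane("top",[B[0][2]],.085).round(4));S=cents(bs,3);print("stem scene",S)
x,y,w,h=S[0][1];print(onplane("scene",[(x+w/2-.5,y+1)],.087).round(4))
# tick / whites in dial
wt=sub((th[...,1]<60)&(th[...,2]>130),304,218,314,226);print("tick",cents(wt,2))
# knob white
wk=sub((th[...,1]<90)&(th[...,2]>105),405,262,428,282);K=cents(wk,3);print("knob white top",K)
ys,xs=np.nonzero(wk);W=onplane("top",np.c_[xs,ys],.042)[:,:2];u,sv,vt=np.linalg.svd(W-W.mean(0));print(W.mean(0),vt[0],W.min(0),W.max(0))
ws=sub((sh[...,1]<90)&(sh[...,2]>120),325,305,345,325);print("knob white sc",cents(ws,2))
g=th[...,2]; dk=sub((th[...,2]<75)&(th[...,1]<110)|wk,403,260,430,288);D=cents(dk,10);print("dark",D)
# cooker front edge & right edge: subpixel gradient
gr=cv2.GaussianBlur(cv2.cvtColor(t,cv2.COLOR_BGR2GRAY).astype(float),(3,3),0)
def edge(n,lo,hi,vert):
    out=[]
    for k in n:
        p=gr[lo:hi,k] if not vert else gr[k,lo:hi]
        d=np.abs(np.diff(p));i=d.argmax();i=min(max(i,1),len(d)-2)
        a,b,c=d[i-1:i+2];q=lo+i+.5+.5*(a-c)/(a-2*b+c+1e-9);out.append((k,q) if not vert else (q,k))
    return np.array(out)
def line(uv,z):
    P=onplane("top",uv,z)[:,:2].astype(np.float32);f=cv2.fitLine(P,cv2.DIST_HUBER,0,.002,.001).ravel();
    r=np.abs((P-f[2:])@[-f[1],f[0]]);print("line",f.round(4),"ang",np.arctan2(f[1],f[0]).round(4),"res",np.median(r).round(4))
line(edge(list(range(218,268))+list(range(298,326)),242,256,False),.0635)
line(edge(range(190,240),320,340,True),.0635)
line(edge(range(165,240),205,222,True),.0635)
print(status.read_state())
E
```

```text
lever [(np.int32(215), [273, 250, 17, 14], [281.09, 256.1])] [[0.4752 0.0536 0.061 ]]
stem top [(np.int32(33), [306, 229, 7, 6], [308.79, 231.09])] [[ 0.5381 -0.0265  0.085 ]]
stem scene [(np.int32(38), [318, 237, 5, 10], [320.11, 241.61])]
[[ 0.5337 -0.0317  0.087 ]]
tick [(np.int32(44), [304, 218, 10, 6], [308.55, 219.84])]
knob white top [(np.int32(29), [409, 270, 9, 4], [413.38, 271.62])]
[ 0.41744004 -0.31330502] [ 0.6226159 -0.7825276] [ 0.39300354 -0.32515691] [ 0.42453016 -0.29602592]
knob white sc [(np.int32(19), [329, 311, 6, 6], [331.84, 313.42])]
dark [(np.int32(166), [409, 267, 16, 15], [415.86, 273.63])]
line [0.0133 0.9999 0.498  0.0542] ang 1.5575 res 0.0009
line [ 0.0405  0.9992  1.8098 30.0029] ang 1.5303 res 0.035
line [ 0.9996 -0.0266  0.6536  0.2348] ang -0.0266 res 1e-04
{'clock': 0.1, 'q': array([-1.43681886e+00,  2.59303163e-01,  1.53598645e+00,  3.40651595e-06,
        1.34802549e+00, -2.02785928e-01]), 'qd': array([ 0.000191  , -0.00124766, -0.0041544 , -0.00074963,  0.00042636,
       -0.00151006]), 'tau': array([ 2.25980519e-03, -4.46969140e+01, -2.91249561e+01, -2.00022318e-04,
        6.31364193e-03, -1.52957817e-06]), 'position': array([ 0.18170278, -0.51860166,  0.23053492]), 'ee_rot': array([-3.13990617e+00, -3.50151095e-04,  3.36762340e-01]), 'force': array([-0.09341732,  0.52889334,  0.31658741]), 'moment': array([0.00639907, 0.02246783, 0.02865459]), 'gripper_width': 0.9997143851499255}
```

```bash
python3 - <<'E'
from h import *
o=[np.pi,0,-0.02]
fingers.grip(0.0,60)
ctrl.move_to([.475,.053,.10],o)
print(status.read_state()["clock"])
r=ctrl.move_straight([.475,.053,.031],feed=.04,f_stop=22)
st=status.read_state();print(r,st["position"],st["force"],st["clock"])
ctrl.move_straight([.475,.053,.12],feed=.15)
ctrl.move_to([.41,-.20,.25],o)
t,d=eyes.capture("top");s,_=eyes.capture("scene");cv2.imwrite("pics/t2.png",t);cv2.imwrite("pics/s2.png",s)
print(status.read_state()["clock"])
hs=cv2.cvtColor(t,cv2.COLOR_BGR2HSV);m=((hs[...,0]<8)|(hs[...,0]>172))&(hs[...,1]>150)&(hs[...,2]>60)
m[:240]=0;m[275:]=0;m[:,:260]=0;m[:,300:]=0;print(cents(m,15))
a=cv2.resize(t[205:280,250:350],None,fx=4,fy=4,interpolation=cv2.INTER_CUBIC)
b=cv2.resize(s[215:290,250:350],None,fx=4,fy=4,interpolation=cv2.INTER_CUBIC)
a2=cv2.resize(t[240:315,370:470],None,fx=4,fy=4,interpolation=cv2.INTER_CUBIC)
b2=cv2.resize(s[290:365,290:390],None,fx=4,fy=4,interpolation=cv2.INTER_CUBIC)
cv2.imwrite("pics/m2.png",np.vstack([np.hstack([a,b]),np.hstack([a2,b2])]))
E
```

```text
3.2
True [0.47525803 0.05297685 0.03598161] [-2.60544938 -0.17363975 11.25775368] 4.6667
6.6083
[(np.int32(242), [274, 250, 17, 15], [282.02, 257.24])]
```

View pics/m2.png

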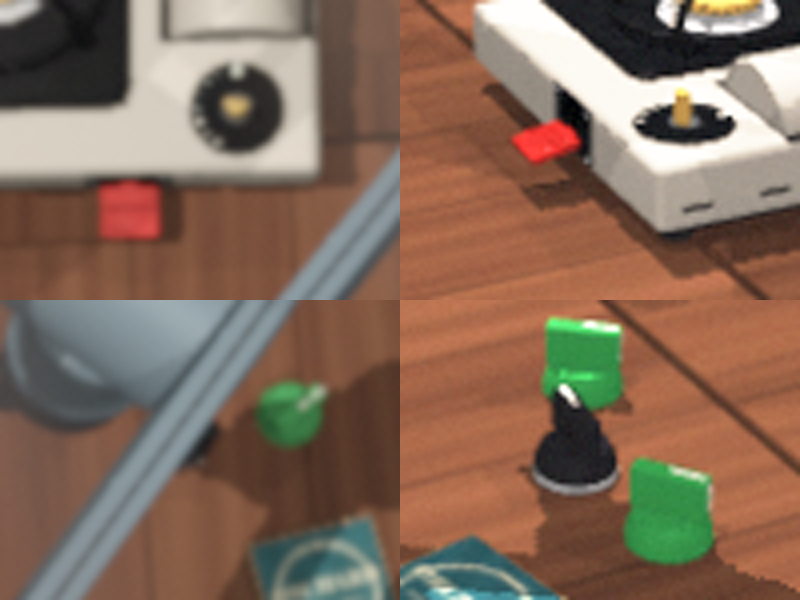

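The lever is at its bottom stop: in the scene crop the pad tilts outward and down at about (286,250). Next, the knob pose.

```bash
python3 - <<'E'
from h import *
t=cv2.imread("pics/top0.png");s=cv2.imread("pics/s2.png")
def wl(n,im,x0,y0,x1,y1):
    h=cv2.cvtColor(im,cv2.COLOR_BGR2HSV).astype(int)[y0:y1,x0:x1]
    w=np.clip(h[...,2]-70-0*h[...,1],0,None)*(h[...,1]<90); 
    m=(w>35).astype(np.uint8);k,l,st,c=cv2.connectedComponentsWithStats(m);i=1+st[1:,4].argmax()
    ys,xs=np.nonzero(l==i);P=onplane(n,np.c_[xs+x0,ys+y0],.042)[:,:2];wt=w[ys,xs]
    mu=np.average(P,axis=0,weights=wt);C=np.cov(P.T,aweights=wt);e,v=np.linalg.eigh(C);d=v[:,1]*np.sign(v[1,1])
    q=(P-mu)@d;print(n,"n",len(xs),"mid",mu.round(4),"ang",np.arctan2(d[1],d[0]).round(3),"len",np.ptp(q).round(4),"thick",np.sqrt(e*12).round(4))
wl("top",t,405,266,422,276);wl("scene",s,326,308,340,320)
print("scene skirt", onplane("scene",[(322.75,333),(344.5,333)],.005).round(4))
# dark blob in scene
h=cv2.cvtColor(s,cv2.COLOR_BGR2HSV);g=(h[...,2]<70)&(h[...,1]<140);m=np.zeros_like(g);m[308:340,318:350]=g[308:340,318:350]
print(cents(m,20))
for r in range(318,340,2): 
    x=np.nonzero(m[r])[0];print(r,x.min() if len(x) else 0,x.max() if len(x) else 0,end="; ")
print()
# top skirt: dark blob rows
h=cv2.cvtColor(t,cv2.COLOR_BGR2HSV);print(h[264:286:1,405:430,2])
# predicted projections for candidate
for c in [(.418,-.326),(.414,-.326)]:
    a=np.linspace(0,2*np.pi,40);R=.0225*np.c_[np.cos(a),np.sin(a)]+c
    for z in(0,.018):
        for n in("top","scene"):
            p=pix(n,np.c_[R,np.full(40,z)]);print(c,z,n,p.min(0).round(1),p.max(0).round(1))
E
```

```text
top n 29 mid [ 0.4191 -0.315 ] ang 1.481 len 0.0225 thick [0.0091 0.0209]
scene n 18 mid [ 0.4169 -0.3152] ang 1.423 len 0.0225 thick [0.0061 0.0225]
scene skirt [[ 0.3904 -0.3255  0.005 ]
 [ 0.432  -0.3468  0.005 ]]
[(np.int32(296), [324, 313, 20, 23], [333.3, 326.52])]
318 329 337; 320 329 339; 322 329 339; 324 326 340; 326 325 341; 328 324 343; 330 324 343; 332 324 343; 334 327 341; 336 0 0; 338 0 0; 
[[123 127 126 126 128 131 133 133 132 130 129 129 129 130 131 130 128 126
  121 120 120 121 120 117 114]
 [120 122 123 122 123 125 123 121 117 113 111 114 116 121 125 127 128 125
  120 119 119 121 119 117 115]
 [114 116 116 116 115 112 106  98  91  84  78  80  87  99 111 121 125 125
  120 119 120 121 120 117 114]
 [111 114 113 111 103  91  78  70  65  59  54  53  58  68  84 103 119 123
  121 119 120 121 121 117 115]
 [110 113 114 108  91  72  58  54  51  50  49  49  49  50  60  80 103 116
  120 119 119 121 121 117 114]
 [111 115 115 105  83  70  70  73  68  64  61  61  56  52  48  59  79  98
  109 112 118 121 121 119 114]
 [111 114 113 100  87  95 116 122 115 109 106 101  90  70  50 
[... 1342 characters left out ...]
16 114 113 113 110 109 109 109 111
  113 115 118 120 122 121 119]
 [107 107 110 111 111 112 114 115 117 117 116 114 114 112 110 109 109 111
  113 115 118 120 122 122 119]
 [106 104 109 111 111 111 113 115 117 117 117 115 114 112 110 108 109 110
  112 115 117 120 122 122 119]]
(0.418, -0.326) 0 top [407.  266.2] [422.6 281.6]
(0.418, -0.326) 0 scene [323.8 326.4] [344.5 337.6]
(0.418, -0.326) 0.018 top [408.  265.2] [423.7 280.9]
(0.418, -0.326) 0.018 scene [323.8 319.4] [344.7 330.4]
(0.414, -0.326) 0 top [407.1 267.5] [422.7 283. ]
(0.414, -0.326) 0 scene [322.1 326.9] [342.9 338.1]
(0.414, -0.326) 0.018 top [408.1 266.6] [423.9 282.3]
(0.414, -0.326) 0.018 scene [322.2 319.8] [343.1 330.9]
```

```bash
python3 - <<'E'
from h import *
o=[np.pi,0,1.45]
fingers.grip(0.55,60)
ctrl.move_to([.4175,-.326,.11],o)
print(status.read_state()["clock"])
r=ctrl.move_straight([.4175,-.326,.0215],feed=.06,f_stop=8)
st=status.read_state();print(r,st["position"],st["force"],st["clock"])
fingers.grip(0.0,60)
st=status.read_state();print(st["gripper_width"],st["force"],st["clock"])
ctrl.move_straight([.4175,-.326,.19],feed=.15)
st=status.read_state();print(st["gripper_width"],st["force"],st["clock"])
ctrl.move_to([.537,-.028,.19],[np.pi,0,-.02])
print(status.read_state()["clock"])
ctrl.move_straight([.537,-.028,.125],feed=.1)
st=status.read_state();print(st["position"],st["ee_rot"],st["clock"],st["force"])
t,d=eyes.capture("top");s,_=eyes.capture("scene");cv2.imwrite("pics/t3.png",t);cv2.imwrite("pics/s3.png",s)
a=cv2.resize(t[195:270,260:360],None,fx=4,fy=4,interpolation=cv2.INTER_CUBIC)
b=cv2.resize(s[185:260,270:370],None,fx=4,fy=4,interpolation=cv2.INTER_CUBIC)
cv2.imwrite("pics/m3.png",np.hstack([a,b]))
E
```

```text
8.575
False [ 0.41770782 -0.32623235  0.02189612] [ 0.83881826 -0.10840413  1.00382198] 10.2
0.12436463979731723 [-0.55432479  0.25764912  3.40054064] 10.6083
0.12698235858416412 [ 0.89187803  0.50797251 -0.13383515] 11.8833
13.6917
[ 0.537436   -0.02820102  0.12547985] [ 3.14137615e+00 -8.56385950e-04 -2.01149627e-02] 14.4917 [-0.13901189 -0.37040172 -0.6659819 ]
```

View pics/m3.png

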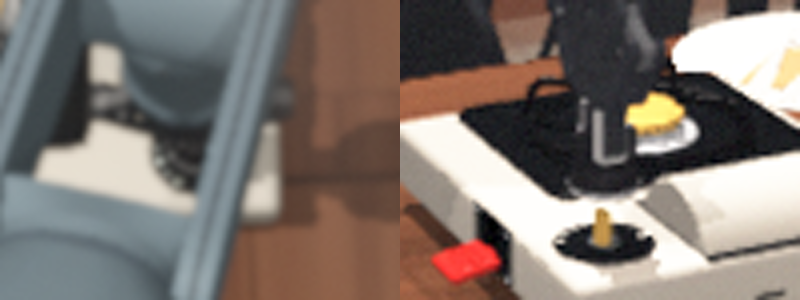

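The knob is held above the stem: skirt about (322,230) and stem (320,241) in the full scene picture. I'll measure the offset between them in that one view, where calibration error cancels.

```bash
python3 - <<'E'
from h import *
s=cv2.imread("pics/s3.png");h=cv2.cvtColor(s,cv2.COLOR_BGR2HSV)
np.set_printoptions(linewidth=200)
print("V rows 224-248 cols 306-336");print(h[224:250,306:337,2])
b=(h[...,0]>12)&(h[...,0]<32)&(h[...,1]>100)&(h[...,2]>90);m=np.zeros_like(b);m[234:250,312:330]=b[234:250,312:330];print(cents(m,3))
for r in range(234,250):
    x=np.nonzero(m[r])[0]
    if len(x): print(r,x.min(),x.max(),np.average(np.arange(316,325),weights=np.clip(s[r,316:325,2].astype(int)-s[r,316:325,0]-20,0.01,None)).round(2),end="; ")
a=np.linspace(0,2*np.pi,60);p0=np.array([.5374,-.0282]);R=.0225*np.c_[np.cos(a),np.sin(a)]+p0
for z in(.1045,.1225):
    p=pix("scene",np.c_[R,np.full(60,z)]);print("skirt pred",z,p.min(0).round(2),p.max(0).round(2))
print("stem pred",pix("scene",[[*p0,.087],[*p0,.075],[*p0,.065]]).round(2).tolist(),pix("scene",[[p0[0]+.001,p0[1],.087],[p0[0],p0[1]+.001,.087]]).round(2).tolist())
print("dial pred");q=.022*np.c_[np.cos(a),np.sin(a)]+p0
E
```

```text
V rows 224-248 cols 306-336
[[ 27  23  27  28  30  32  25  33  36  40  33  35 116 159 143 107 109 120 120 135 103  47  33  28  36  28  31  35  34  42  39]
 [ 35  33  25  22  27  24  34  37  33  34  36  33  67 122 143 140 137 137 134 107  60  30  32  26  29  27  30  22  31  34  27]
 [ 31  31  31  27  34  28  27  35  34  35  29  34  33  51  73  85  66  46  32  29  36  34  30  32  15  25  28  17  25  27  29]
 [ 28  35  33  35  35  28  33  40  31  31  38  37  39  35  35  37  35  34  36  33  35  36  37  31  32  28  30  30  25  33  34]
 [ 39  30  36  34  23  33  33  41  37  39  40  40  37  39  40  48  43  46  38  40  37  38  33  31  28  28  18  29  22  77  97]
 [ 32  34  34  34  37  56  52  41  33  36  36  40  44  40  46  49  44  43  44  39  36  31  33  51  48  34  30  54 112 167 185]
 [ 28  36  38  36  32  79  69  36  38  37  37  39  41  43  47  45  39  38  34  40  32  35  33  73  64  30  50 104 185 206 199]
 [ 32  31  32  32  32  50  74  62  38  39  33  44  39  41  46  41  43  36  36  36  37  39  52  73  69  97 120 141 154 149 153]
 [ 69  33  37  34  40  43 101 118 100  67  51  47  41  3
[... 1993 characters left out ...]
 110  46  33  38  32  33  30  29  24  30  23  25  26  30  29  31  26  29  23  26  27  55 127 251 255 255 255]
 [252 254 254 252 231 176 147 107  40  32  31  31  32  28  29  29  29  30  29  28  25  29  53  70 103 143 195 249 254 255 255]]
[(np.int32(38), [318, 237, 5, 10], [320.11, 241.76])]
237 319 320 319.8; 238 319 321 320.13; 239 319 321 320.26; 240 319 322 320.44; 241 318 322 320.07; 242 318 322 320.11; 243 318 322 320.08; 244 318 322 320.03; 245 319 322 320.06; 246 320 321 320.31; skirt pred 0.1045 [311.99 227.82] [329.32 234.42]
skirt pred 0.1225 [311.97 221.45] [329.38 227.91]
stem pred [[320.65, 237.28], [320.64, 241.5], [320.63, 245.0]] [[320.99, 237.21], [320.47, 237.15]]
dial pred
```

```bash
python3 - <<'E'
from h import *
c=np.array([.539,-.0268]);z0=.112
ctrl.move_straight([*c,z0],feed=.06)
for off in [(0,0),(.0015,0),(-.0015,0),(0,.0015),(0,-.0015),(.0015,.0015),(.0015,-.0015),(.003,0)]:
    p=c+off
    if off!=(0,0): ctrl.move_straight([*p,z0],feed=.05)
    f0=status.read_state()["force"]
    r=ctrl.move_straight([*p,.098],feed=.03,f_stop=6)
    st=status.read_state();print(off,r,st["position"].round(4),(st["force"]-f0).round(2),st["moment"].round(3),round(st["clock"],2),st["gripper_width"].round(3))
    if st["position"][2]<.102: break
    if st["clock"]>30: break
E
```

```text
Traceback (most recent call last):
AttributeError: 'float' object has no attribute 'round'
```

```bash
python3 - <<'E'
from h import *
st=status.read_state();print(st["position"].round(4),st["force"].round(2),st["moment"].round(3),st["clock"],st["gripper_width"])
E
```

```text
[ 0.539  -0.0268  0.0979] [ 0.23  1.18 -0.05] [-0.013  0.033 -0.004] 15.575 0.12739961236271002
```

It went in with no contact force. Now press to the stop.

```bash
python3 - <<'E'
from h import *
def show(*a):
    st=status.read_state();print(*a,st["position"].round(4),st["force"].round(2),st["moment"].round(3),round(st["clock"],2),round(st["gripper_width"],3))
fingers.grip(0,90);show()
for z in (.094,.092,.090,.088,.086,.0845,.083):
    r=ctrl.move_straight([.539,-.0268,z],feed=.02,f_stop=25);show(z,r)
    if status.read_state()["force"][2]>18: break
ctrl.pause(.5);show()
t,d=eyes.capture("top");s,_=eyes.capture("scene");cv2.imwrite("pics/s4.png",s);cv2.imwrite("pics/t4.png",t)
b=cv2.resize(s[190:280,260:380],None,fx=6,fy=6,interpolation=cv2.INTER_CUBIC);cv2.imwrite("pics/m4.png",b)
E
```

```text
[ 0.5392 -0.0269  0.0982] [-0.26  0.56 -1.84] [-0.042 -0.022  0.01 ] 15.79 0.116
0.094 False [ 0.5389 -0.0268  0.0938] [ 1.09  0.75 -0.86] [-0.051 -0.023 -0.008] 16.14 0.117
0.092 False [ 0.5392 -0.0269  0.0923] [-1.16  1.02  2.73] [0.044 0.196 0.035] 16.39 0.115
0.09 False [ 0.5392 -0.0269  0.0903] [-1.01 -0.56  4.8 ] [0.053 0.181 0.015] 16.64 0.116
0.088 False [ 0.5392 -0.0269  0.0884] [-1.42 -0.21  6.6 ] [ 0.064  0.294 -0.004] 16.89 0.116
0.086 False [ 0.5393 -0.0269  0.0873] [-3.15  0.22 12.29] [ 0.129  0.708 -0.026] 17.14 0.116
0.0845 False [ 0.5394 -0.0269  0.0871] [-6.84  0.65 22.1 ] [ 0.257  1.248 -0.017] 17.39 0.111
[ 0.5394 -0.0269  0.0872] [-6.38  1.51 22.98] [ 0.201  1.283 -0.011] 17.89 0.115
```

View pics/m4.png

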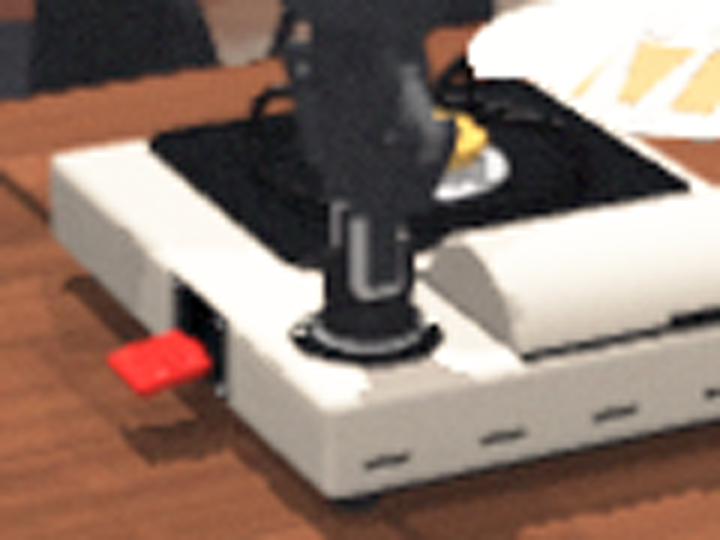

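The picture shows the knob seated low on the dial, with its rim at about (321,246) in the full scene picture, and the lever still down at (287,250). The force profile shows the valve spring, about 3 to 9 N over 6 mm, and then a hard stop.

```bash
python3 - <<'E'
from h import *
a=cv2.imread("pics/s2.png").astype(int);b=cv2.imread("pics/s4.png").astype(int)
d=np.abs(a-b).max(2)
print("can",d[245:308,412:442].mean().round(1),"greens",d[296:316,326:346].mean().round(1),d[332:356,348:368].mean().round(1))
st=status.read_state();print(st["position"],st["force"],st["clock"]);job.sign_off()
E
```

```text
can 2.7 greens 21.7 15.4
[ 0.53943768 -0.02693152  0.08715152] [-6.27634965  0.60661143 22.66315098] 17.9917
the job is handed in; nothing more can be done
```

I pressed the lever down to its stop, then fitted the knob with its pointer to the rear off tick and pushed it in to the valve's stop. The gripper is still holding it there with about 23 N, and I handed the job in at 18.0 s.

**Lever:** the fingertips stopped at z = 36 mm. Both later pictures show the pad down and tilted outward, with nothing touching it.

**Knob:**
- It slid onto the stem on the first try with no contact force.
- The force rose from about 3 N at TCP z = 92 mm, then went up steeply at 87 mm. That is about 5.5 mm of travel, close to the 6 mm expected.
- I set the pointer's direction from the gripper angle (cooker yaw about -0.02 rad). In the last picture the gripper hides the pointer, so I did not see it directly. The free fit on the stem's flat agrees with it.

**Other checks:**
- The two cameras disagreed by 2 to 5 mm on the knob and stem positions. I took a point between them, checked against the held knob in the scene view.
- The soda can is unchanged between pictures.
- The picture difference around the green look-alikes was higher (22 and 15, against 3 for the can). This may be the changed arm shadow and the black knob gone from beside them. The gripper was planned to miss them, but I did not check this further.
- I did not compare pictures of the tumbler or salt shaker. The arm did not work near either.

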